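Pulse the food processor

ROBOT

A 6-joint arm with a two-finger parallel gripper is mounted at the origin on the work surface. World frame = base frame: x ahead of the robot, y to its left, z up, the work surface at z = 0. Lengths are in m, angles in rad, forces in N, time in s.
With the tool pointing down it reaches from about 0.35 to 0.875 m from the base axis. Payload 15.5 kg.
Tool frame: the origin (TCP) lies at the very end of the fingers, on their centre line; the grasp point (between the pads) lies behind it (env.grip_depth is the z of the grasp point in the tool frame, in m); z points along the fingers, y is the direction in which the jaws open and shut (so a half turn about z gives the same grasp; the last joint's range is limited). The gripper opens to 85 mm and grips with 20 to 120 N. Pads are 22 mm wide; open, the fingers measure 114 mm over their backs; the gripper's body (76 mm by 85 mm) begins 54 mm behind the grasp point. The pads swing forward as they close: fully open they stand 13 mm farther back than shut.
Start: joints at [1.119, 0.494, 1.345, -0, 1.302, -0.096], TCP at [0.218, 0.586, 0.231] pointing down, gripper open.
Joint ranges: [-2.91, 2.91], [-0.82, 2.16], [0.22, 2.67], [-1.22, 4.37], [0.12, 2.79], [-3.08, 3.08]. Speed limits (rad/s): [1.89, 1.89, 2.57, 3.01, 3.01, 3.01].

INTERFACE

Orientations are given as a unit quaternion [x, y, z, w].
In Python, from station import env, read_state, vision, job gives the robot as it stands. Calls block until the motion is done:
- env.movep(position, orientation): joint-space move of the TCP to a pose.
- env.servo_line(position, frame=None, feed=0.15): straight line of the TCP; frame=None keeps the orientation; feed is the mean speed in m/s.
- env.movej(angles): joint-space move.
- env.gripper_open() and env.close_gripper(): open the fingers fully, or close them until they stop; the grip force is fixed at half the most.
- env.sleep(seconds).
- env.inverse_kinematics(position, orientation): joint angles nearest the present ones, or None.
- read_state(): the state.
- vision.get_image(name): name is "scene" or "top"; returns the picture (400x640x3 uint8, red, green, blue); there is no depth.
- vision.get_calibration(name): a dict with "mtx" (3x3 intrinsics, pixels), "D" ([k1, k2, p1, p2, k3] as OpenCV has them; the pictures are not rectified), "view" (4x4, takes a point from world to camera coordinates). Camera axes: x right, y up, looking along -z (the intrinsics and any distortion apply to the point x, -y, -z); pixel columns grow to the right and rows downward; lengths in m; the calibration is good to about 2 mm. A picture is of the moment at which its call begins. get_calibration takes no time and is no camera call.
A pose or a line that the arm cannot do raises env.PlanningError and nothing moves.
- job.close_job(): hands the job in, once; it reports no verdict.
The state is a dict: "t": time; "joint_positions": joint angles; "joint_velocities": joint speeds; "tau": joint torques, N m; "position": TCP position; "eef_rot": TCP orientation; "force": force on the tool from outside, world axes, zero at the start; "ft_torque": the same for the moment, N m; "gripper_width": finger opening in m.
Only numpy, scipy, OpenCV 4.12 (cv2) and the standard library are available. Lean on these libraries where they do the work, as an engineer would, in place of code of your own. Each camera call takes 0.05 s, during which the arm holds its last target.

TASK

Get the food processor chopping at full pulse: first take its feed pusher off the machine's top, where it stands in the way just behind the control dial, and put it back fully home in the feed tube on the bowl's lid. Only then turn the dial clockwise from off, past the first and second clicks to the third, the last one, and keep holding it there against its return spring: finish while still holding it at the third click, since it springs back to off when let go. Leave everything else on the table where it is.

Things in the scene. Friction and masses are not known exactly. Their poses are not given: they have to be found in the camera images.
- machine: The food processor, white, fixed, 220 mm deep (its x), 370 mm wide (its y). Origin: centre of its underside, z up; its front faces its -x. At its -y side the motor tower (y -185 to -25 mm, flat deck at z 150 mm) carries the dial; at its +y side a clear bowl (axis x 0, y +78 mm, 172 mm across), grey lid 177 mm across, top at z 180 mm, with a round clear feed tube at x +35, y +85 mm.
- tube_mouth (a point): Centre of the feed tube's open upper end, 240 mm above the table, z up. The tube is upright, 57 mm bore, 65 mm outside, 60 mm deep, standing on the lid. With the pusher fully home its flange lies on the tube's rim and its foot is 55 mm below this point, at any yaw.
- pusher: Feed pusher, white, about 110 g, loose. Origin: centre of its foot, z up. Round body 50 mm across, 55 mm long, tapered foot; round flange 74 mm across, z 55 to 61 mm; upright grip fin on top, 44 mm long (its x), 14 mm thick (its y), z 61 to 89 mm. Starts upright on the deck behind the dial (machine's +x), close by the wing, blocking its turn, its axis 51 to 59 mm from the dial's, at any yaw. 
- dial (a joint): Dial angle, rad: 0 at off (a stop, where it starts), growing clockwise seen from above; end stop 1.26. Clicks (felt hollows) at 0.40, 0.80 and 1.20. A return spring drives it back to off from anywhere when let go: about 0.06 N m at off, 0.14 N m at the third click; the clicks add or take up to about 0.05 N m (some 0.2 N m at most on the way).
- dial_axis (a point): Point on the dial's upright axis at the deck's surface, 150 mm above the table. Its axes are the machine's. Round it on the deck a thin grey plate 98 mm across carries the marks at 41 mm radius: a short black bar for off and three black dots of growing size for the three clicks.
- dial_wing (a point): The dial's black wing grip, turning with it: a bar 70 mm long (its x), 14 mm thick (its y), 24 mm high, on a bare metal skirt disc 46 mm across. Origin: centre of the bar's underside (top of the skirt), on the dial's axis, 160 mm above the table, z up. A white line marks its pointer end (+x). At off it stands 0.60 rad anticlockwise from above of the machine's +x, at the third click 0.60 rad clockwise.
- prep_bowl: Bystander: small open steel bowl, 100 mm across, 45 mm tall, at the left (+y) of the machine.
- spice_jar: Bystander: spice jar, 48 mm across, 85 mm tall, beside the motor tower (machine's -y).
- spoon: Bystander: wooden spoon, 260 mm long, lying in front of the machine.
- slice_disc: Bystander: steel slicing disc with a grey hub, 140 mm across, 27 mm tall, lying flat on the right.
- mug: Bystander: white mug, 82 mm across, 92 mm tall, on the right near the robot.
- salt_box: Bystander: round canister, 62 mm across, 120 mm tall, on the left near the robot.
- onion: Bystander: onion, 74 mm across, 71 mm tall, on the wooden cutting board on the left.
Things that resemble listed ones, but are neither listed nor needed, are in the scene too. What is shaped like the pusher but green is not meant.

How it is judged:
On the way, in this order (a step that is already met when the one before it is completed fails the run):
1. the pusher sits fully home in the feed tube, let go and at rest (z of pusher in the frame of tube_mouth below -0.05 m and horizontal distance between pusher and tube_mouth below 0.008 m and angle between pusher's own z axis and vertical below 0.1 rad and contact force between the fingers and pusher below 0.2 N and linear speed of pusher below 0.02 m/s), for 0.2 s.
2. the dial is held by the fingers at the third click (value of joint dial above 1.1 rad and contact force between the fingers and dial above 0.5 N), for 0.5 s.
At the end, for the whole second after the job is handed in: The fingers still press on the dial's wing and hold the dial still at the third click (within 0.10 rad of 1.20, up to its stop). The pusher is home in the feed tube: foot at least 50 mm below the mouth, within 8 mm of the tube's axis, upright within 0.1 rad, at rest (all of step 2 and z of pusher in the frame of tube_mouth below -0.05 m and horizontal distance between pusher and tube_mouth below 0.008 m and angle between pusher's own z axis and vertical below 0.1 rad and velocity of joint dial between -0.1 and 0.1 rad/s and linear speed of pusher below 0.02 m/s); the arm keeps its last pose, push and grip.
It fails at once if the dial is turned on (over 0.25 rad) while the pusher is not home in the feed tube (value of joint dial above 0.25 rad and not (z of pusher in the frame of tube_mouth below -0.05 m and horizontal distance between pusher and tube_mouth below 0.008 m and angle between pusher's own z axis and vertical below 0.1 rad)).
It fails at once if one of the other loose things is shifted by more than 30 mm (distance of any of prep_bowl, spice_jar, spoon, slice_disc, mug, salt_box, onion from where it was at the start of the episode above 0.03 m).
It also fails if it takes over 54 s, if anything falls off the work surface, if the arm or the gripper's body presses on something with over 40 N, if the wrist force passes 120 N, or if a joint passes its speed limit or range.

## Working session

There is one attempt and no reset: what is moved stays moved. The work goes in short steps, each a Python script; the robot and the scene stay as the last script left them, time stands still between calls to the robot, and variables do not carry over. Pictures are saved under pics/ and viewed, and the job is handed in when it is done.

```bash
ls; mkdir -p pics; python3 - <<'E'
from station import env, read_state, vision, job
import cv2
for n in ("scene","top"):
    im=vision.get_image(n); cv2.imwrite(f"pics/{n}0.png",im[:,:,::-1])
    c=vision.get_calibration(n); print(n,c)
print(read_state(), env.grip_depth)
E
```

```text
pics
scene {'mtx': array([[464.306631  ,   0.        , 320.96611372],
       [  0.        , 464.306631  , 198.92273111],
       [  0.        ,   0.        ,   1.        ]]), 'D': array([-0.05118829,  0.        ,  0.        ,  0.        ,  0.        ]), 'view': array([[ 0.81957394,  0.57285812, -0.01149471, -0.41526935],
       [-0.42713907,  0.62422297,  0.65413905,  0.05356535],
       [ 0.38190413, -0.53120548,  0.75628696, -1.61975596],
       [ 0.        ,  0.        ,  0.        ,  1.        ]])}
top {'mtx': array([[376.93510918,   0.        , 314.74348524],
       [  0.        , 376.93510918, 193.21964443],
       [  0.        ,   0.        ,   1.        ]]), 'D': array([0.03025594, 0.        , 0.        , 0.        , 0.        ]), 'view': array([[ 0.00570919, -0.99992555, -0.01078395,  0.05364032],
       [ 0.99320419,  0.00441654,  0.11630101, -0.47324566],
       [-0.11624472, -0.01137465,  0.99315547, -1.4614896 ],
       [ 0.        ,  0.        ,  0.        ,  1.        ]])}
{'t': 0.1, 'joint_positions': array([ 1.11947924e+00,  4.94122273e-01,  1.34607619e+00, -2.08929098e-05,
        1.30250404e+00, -9.55019374e-02]), 'joint_velocities': array([-1.14056112e-03, -2.52025924e-03, -1.37948190e-04,  8.35859572e-04,
        1.18627417e-03,  4.63162773e-05]), 'tau': array([ 1.00410693e-03, -8.83580589e+01, -3.84564078e+01, -1.64350499e-04,
        5.07929231e-03,  1.41421888e-04]), 'position': array([0.21758145, 0.58555165, 0.23075674]), 'eef_rot': array([ 1.76967803e-01,  9.84216485e-01, -5.37029588e-04, -1.40140720e-04]), 'force': array([-0.65320467,  0.16253524,  0.77462288]), 'ft_torque': array([-0.05291211, -0.00832489,  0.03001457]), 'gripper_width': 0.08536152510720575} -0.0187
```

View pics/scene0.png

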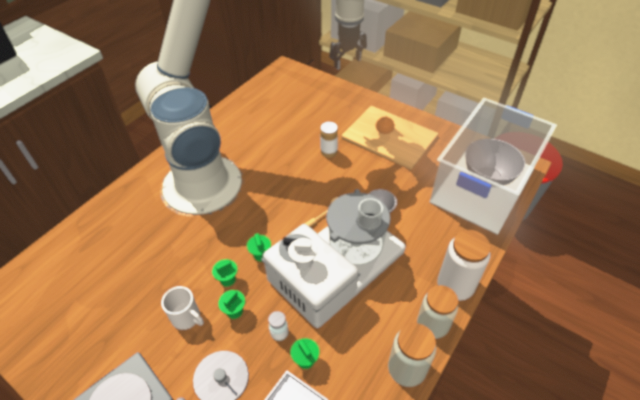

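View pics/top0.png

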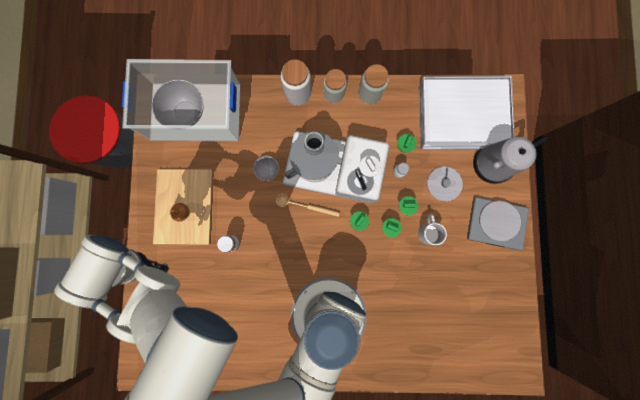

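The scene view shows the machine in the middle. In the top view the white pusher on the deck is at about (371,160), the dial at (360,182) and the feed tube at (315,143). Look-alikes for the pusher are the green ones at (406,142), (408,205), (391,227) and (360,221), which are excluded by colour. Next is a close crop.

```bash
python3 - <<'E'
import cv2
a=cv2.imread("pics/top0.png")[120:215,270:400]; cv2.imwrite("pics/c1.png",cv2.resize(a,None,fx=6,fy=6,interpolation=cv2.INTER_CUBIC))
a=cv2.imread("pics/scene0.png")[185:325,255:415]; cv2.imwrite("pics/c2.png",cv2.resize(a,None,fx=4.2,fy=4.2,interpolation=cv2.INTER_CUBIC))
E
```

```text
(no output)
```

View pics/c1.png

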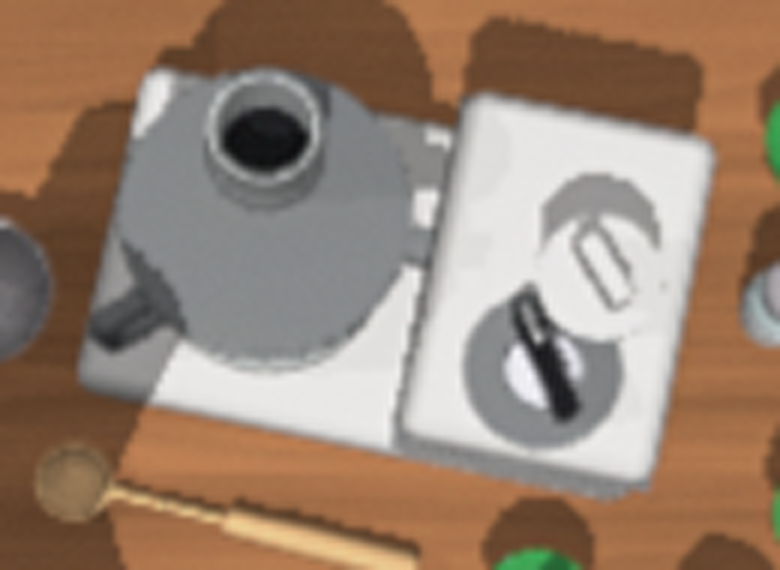

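View pics/c2.png

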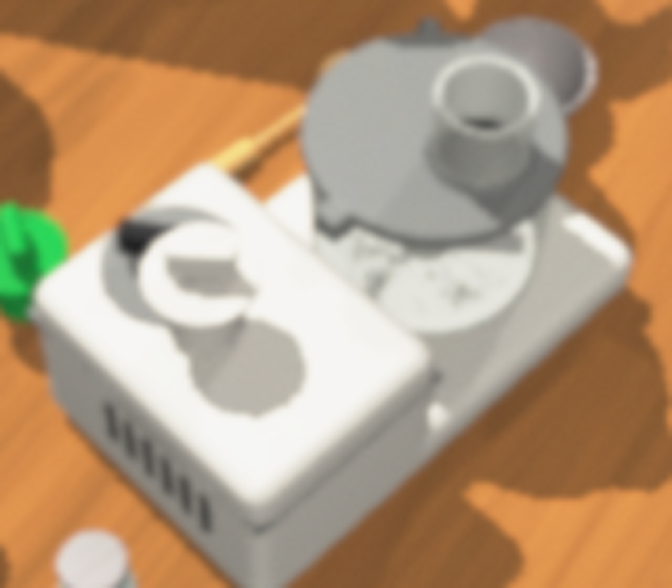

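The crop confirms a white flange and fin right behind the dial, so this is the wanted pusher. The fin centre is at about crop (604,262), the flange at (600,275), the tube rim at (264,126) and the dial plate at (543,370). Now I'll measure by masks and rays.

```bash
cat > h.py <<'E'
import numpy as np, cv2
from station import env, read_state, vision, job
def ray(n,px):
    c=vision.get_calibration(n); V=c["view"]; R=V[:3,:3]; t=V[:3,3]
    u=cv2.undistortPoints(np.array(px,float).reshape(-1,1,2),c["mtx"],c["D"]).reshape(-1,2)
    d=np.c_[u[:,0],-u[:,1],-np.ones(len(u))]@R
    return -R.T@t, d
def onz(n,px,z):
    o,d=ray(n,px); return o+d*((z-o[2])/d[:,2])[:,None]
def proj(n,P):
    c=vision.get_calibration(n); V=c["view"]; p=np.atleast_2d(P)@V[:3,:3].T+V[:3,3]
    return cv2.projectPoints(np.c_[p[:,0],-p[:,1],-p[:,2]],np.zeros(3),np.zeros(3),c["mtx"],c["D"])[0].reshape(-1,2)
def tri(pa,pb):
    o1,d1=ray("top",[pa]);o2,d2=ray("scene",[pb]);d1=d1[0]/np.linalg.norm(d1);d2=d2[0]/np.linalg.norm(d2)
    s=np.linalg.lstsq(np.c_[d1,-d2],o2-o1,rcond=None)[0]; a=o1+d1*s[0];b=o2+d2*s[1]
    return (a+b)/2,np.linalg.norm(a-b)
def circfit(P):
    A=np.c_[2*P[:,:2],np.ones(len(P))]; s=np.linalg.lstsq(A,(P[:,:2]**2).sum(1),rcond=None)[0]
    return s[:2],np.sqrt(s[2]+s[0]**2+s[1]**2)
E
cat > m.py <<'E'
from h import *
c1=lambda p:(np.array(p,float)+.5)/6-.5+[270,120]
c2=lambda p:(np.array(p,float)+.5)/4.2-.5+[255,185]
print("tube tri",tri(c1((264,126)),c2((485,97))))
rim=c1([(205,130),(323,128),(264,70),(225,92),(305,90)])
P=onz("top",rim,.24); print("rim",circfit(P))
srim=c2([(433,97),(538,100),(487,55),(455,66),(520,68)])
print("rim scene",circfit(onz("scene",srim,.24)))
pl=c1([(464,370),(622,365),(543,448),(490,430),(600,425),(475,330)])
P=onz("top",pl,.151); print("plate",circfit(P))
w=c1([(530,300),(565,410)]); print("wing",onz("top",w,.184).mean(0)); 
# deck edges at z .15: left edge, right edge
L=onz("top",c1([(465,108),(403,425)]),.15);R=onz("top",c1([(711,160),(650,480)]),.15);F=onz("top",c1([(415,440),(640,483)]),.15);B=onz("top",c1([(485,95),(700,138)]),.15)
for n,e in zip("LRFB",(L,R,F,B)): v=e[1]-e[0]; print(n,e[:,:2].round(4).tolist(),np.degrees(np.arctan2(v[1],v[0])))
im=cv2.imread("pics/top0.png"); s=im[150:182,350:384]; 
cv2.imwrite("pics/c3.png",cv2.resize(s,None,fx=18,fy=18,interpolation=cv2.INTER_CUBIC))
g=cv2.cvtColor(s,cv2.COLOR_BGR2GRAY); 
cv2.imwrite("pics/c3.png",cv2.resize(np.clip((g.astype(float)-180)*3.4,0,255).astype(np.uint8),None,fx=18,fy=18,interpolation=cv2.INTER_CUBIC))
E
python3 m.py
```

```text
tube tri (array([0.62976066, 0.05791976, 0.23883197]), np.float64(0.00232027448419635))
rim (array([0.62839232, 0.05831133]), np.float64(0.03339446143495842))
rim scene (array([0.6295487 , 0.05734172]), np.float64(0.032785575890832794))
plate (array([ 0.50275596, -0.10948801]), np.float64(0.04774943132259792))
wing [ 0.50714585 -0.10875857  0.184     ]
L [[0.6655, -0.0633], [0.4693, -0.0251]] 168.9895094600256
R [[0.6332, -0.2132], [0.4366, -0.1735]] 168.57939917184362
F [[0.4602, -0.0323], [0.4347, -0.1674]] -100.66261425677428
B [[0.6737, -0.0756], [0.6469, -0.2067]] -101.52669638135795
```

View pics/c3.png

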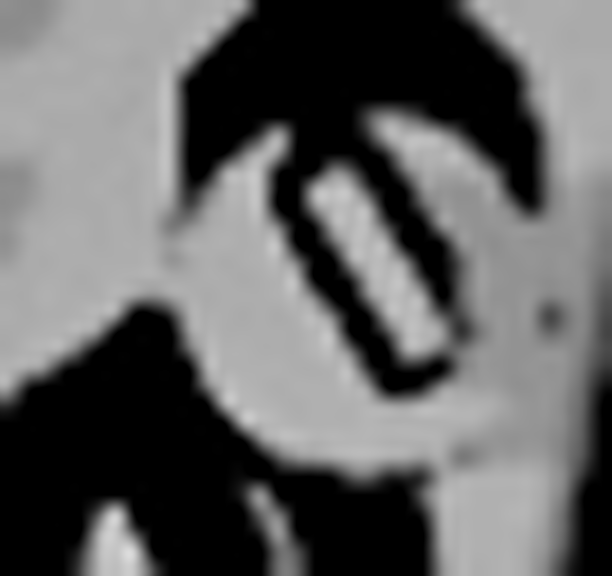

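```bash
cat > m2.py <<'E'
from h import *
c3=lambda p:(np.array(p,float)+.5)/18-.5+[350,150]
print("fin",onz("top",c3([(378,262)]),.239))
e=onz("top",c3([(322,168),(430,350)]),.239); v=e[1]-e[0]; print(np.degrees(np.arctan2(v[1],v[0])),np.linalg.norm(v))
print("flange",circfit(onz("top",c3([(172,240),(360,476),(205,390),(275,457),(400,105),(535,212),(480,150),(200,195)]),.211)))
E
python3 m2.py
```

```text
fin [[ 0.54913571 -0.13603371  0.239     ]]
-150.19858186557846 0.04029292874557763
flange (array([ 0.5493219 , -0.13651566]), np.float64(0.036718805841277125))
```

Everything agrees: the flange and fin fits match within 0.5 mm, the pusher is 53 mm from the dial, and the tube is consistent in both views. Machine yaw is about -11.2° and the fin lies at 30°. I'll go over the pusher and check the IK first.

```bash
cat >> h.py <<'E'
from scipy.spatial.transform import Rotation as Ro
def down(a):  # jaw axis y at angle a (deg)
    a=np.radians(a); y=np.array([np.cos(a),np.sin(a),0]); z=np.array([0,0,-1.]); return Ro.from_matrix(np.c_[np.cross(y,z),y,z]).as_quat()
PU=np.array([.5492,-.1363]); TU=np.array([.6292,.0577]); DI=np.array([.5035,-.1105]); MY=-11.2
def st(k=""):
    s=read_state(); print(k,"t%.2f"%s["t"],s["position"].round(4),"F",s["force"].round(1),"M",s["ft_torque"].round(2),"w%.4f"%s["gripper_width"]); return s
def pic(n,f,box=None,k=1):
    im=vision.get_image(n)[:,:,::-1].copy(); cv2.imwrite("pics/raw_"+f,im)
    if box: im=im[box[1]:box[3],box[0]:box[2]]
    cv2.imwrite("pics/"+f,cv2.resize(im,None,fx=k,fy=k,interpolation=cv2.INTER_CUBIC))
E
python3 - <<'E'
from h import *
for p,z,a in ((PU,.33,120),(PU,.2145,120),(TU,.36,120),(TU,.25,120),(DI,.163,MY+34.4+90),(DI,.163,MY-34.4+90)):
    for k in (0,-180):
        j=env.inverse_kinematics([*p,z],down(a+k)); print(a+k,None if j is None else np.round(j,2))
E
```

```text
120 [-0.35  0.33  1.34 -0.    1.47 -2.44]
-60 [-0.35  0.33  1.34 -0.    1.47  0.7 ]
120 [-0.35  0.43  1.52 -0.    1.2  -2.44]
-60 [-0.35  0.43  1.52 -0.    1.2   0.7 ]
120 [-0.    0.42  1.13 -0.    1.6  -2.1 ]
-60 [-0.    0.42  1.13 -0.    1.6   1.04]
120 [-0.    0.49  1.3  -0.    1.35 -2.1 ]
-60 [-0.    0.49  1.3  -0.    1.35  1.04]
113.2 [-0.33  0.43  1.7  -0.    1.02 -2.31]
-66.8 [-0.33  0.43  1.7  -0.    1.02  0.83]
44.400000000000006 [-0.33  0.43  1.7  -0.    1.02 -1.11]
-135.6 [-0.33  0.43  1.7  -0.    1.02  2.03]
```

```bash
python3 - <<'E'
from h import *
p=read_state()["position"]; env.servo_line([p[0],p[1],.33],feed=.25)
env.movep([*PU,.33],down(-60)); st("above")
env.servo_line([*PU,.2155],feed=.15); st("at")
pic("top","g1.png",(300,100,440,230),5)
E
```

```text
above t3.44 [ 0.5494 -0.1357  0.33  ] F [0.1 1.1 0. ] M [ 0.01  0.08 -0.04] w0.0854
at t4.36 [ 0.5497 -0.1364  0.2163] F [-0.4 -0.2  0.5] M [-0.02  0.03 -0.01] w0.0851
```

View pics/g1.png

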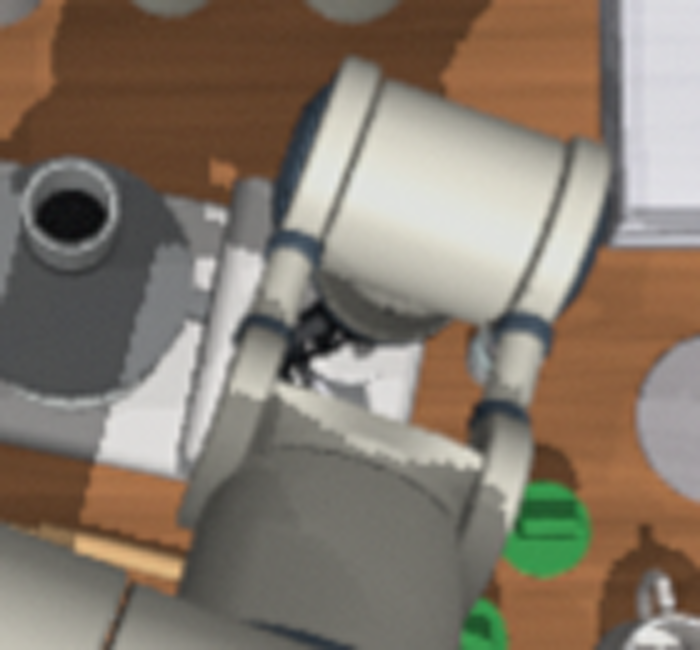

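The wrist covers most of the grasp in this view. The tube at crop (70,210) is undisturbed. I'll close, lift, and look at the held pusher in the scene camera.

```bash
python3 - <<'E'
from h import *
env.close_gripper(); st("closed")
env.servo_line([*PU,.245],feed=.1); st("up30")
env.servo_line([*PU,.34],feed=.2); s=st("up"); print(s["eef_rot"],down(-60))
pic("scene","l1.png",(230,160,420,310),4); pic("top","l1t.png",(300,100,440,230),5)
E
```

```text
closed t5.07 [ 0.5493 -0.1364  0.2157] F [ 0.2 -0.7  3.4] M [0.04 0.06 0.02] w0.0128
up30 t5.51 [ 0.5491 -0.1363  0.2448] F [-0.   0.4 -1.1] M [-0.09 -0.04 -0.  ] w0.0130
up t6.13 [ 0.5487 -0.1361  0.3385] F [ 0.1 -0.1 -0.9] M [-0.02  0.05  0.06] w0.0127
[ 9.65924895e-01  2.58820970e-01 -7.33215664e-04 -5.14778264e-04] [0.96592583 0.25881905 0.         0.        ]
```

View pics/l1.png

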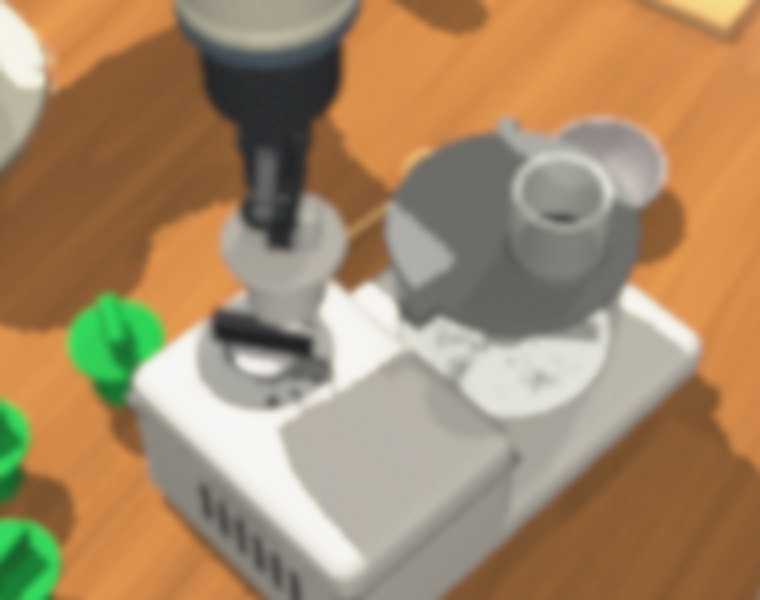

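The pusher is held upright, its flange centred at crop (285,243), and the dial is now in clear view at crop (262,345). I'll measure the held flange and recheck the dial and tube in this view.

```bash
cat > m3.py <<'E'
from h import *
c=lambda p:(np.array(p,float)+.5)/4-.5+[230,160]
print("flange",circfit(onz("scene",c([(222,242),(346,240),(240,280),(275,294),(325,278),(330,208),(232,212)]),.3338)))
print("plate",circfit(onz("scene",c([(198,350),(215,385),(240,403),(262,409),(334,340),(203,328)]),.151)))
print("skirt bottom",)
e=onz("scene",c([(215,321),(311,345)]),.184); print("wing top",e, e.mean(0),np.degrees(np.arctan2(*(e[1]-e[0])[1::-1])))
print("rim",circfit(onz("scene",c([(511,192),(614,192),(563,150),(525,163),(600,165),(530,222),(563,232),(597,222)]),.24)))
E
python3 m3.py
```

```text
flange (array([ 0.54947563, -0.13852733]), np.float64(0.03702162758657676))
plate (array([ 0.50274235, -0.10788136]), np.float64(0.04653700760293043))
skirt bottom
wing top [[ 0.47622406 -0.12687364  0.184     ]
 [ 0.54013606 -0.10642114  0.184     ]] [ 0.50818006 -0.11664739  0.184     ] 17.745203976519658
rim (array([0.62887026, 0.05768058]), np.float64(0.03455199924575161))
```

```bash
python3 - <<'E'
import cv2
a=cv2.imread("pics/raw_l1.png"); cv2.imwrite("pics/l2.png",cv2.resize(a[205:270,270:390],None,fx=6,fy=6,interpolation=cv2.INTER_CUBIC))
E
```

```text
(no output)
```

View pics/l2.png

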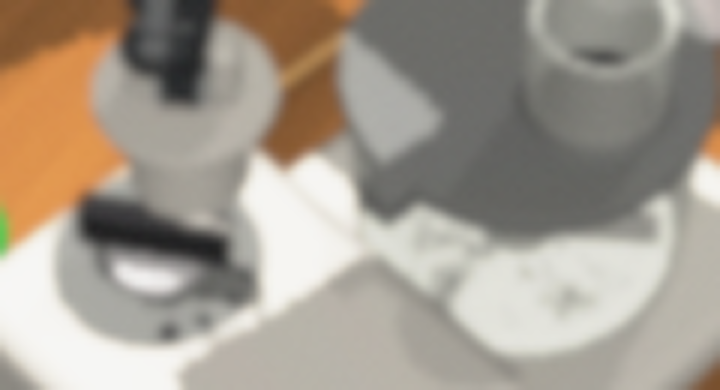

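View pics/l1t.png

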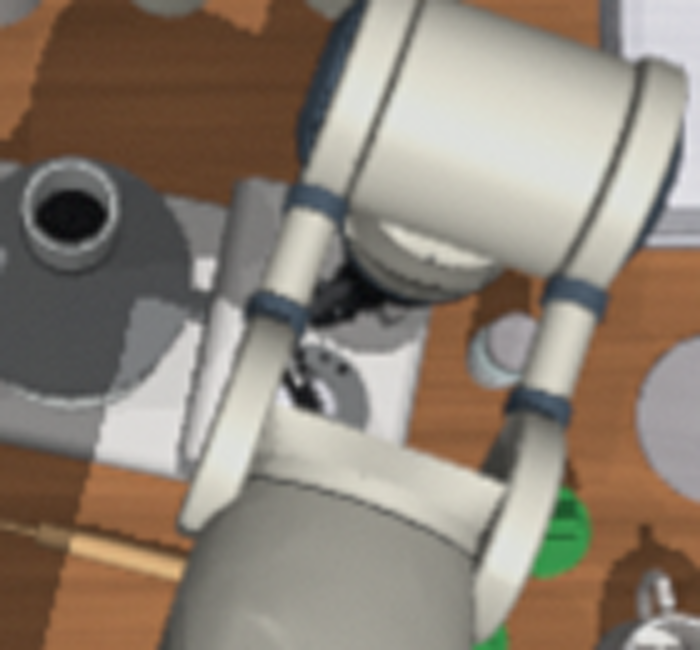

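Held well: the flange sits within about 1–2 mm of the TCP. I'll move above the tube and compare flange and tube in the same view before inserting.

```bash
python3 - <<'E'
from h import *
T=[.629,.0587]
env.movep([*T,.342],down(-60)); st("over")
env.servo_line([*T,.318],feed=.1); st("low")
pic("scene","o1.png",(310,160,430,260),6); pic("top","o1t.png",(270,90,390,190),6)
E
```

```text
over t7.08 [0.6288 0.0585 0.3413] F [-0.3  0.3 -1. ] M [-0.02  0.01  0.02] w0.0127
low t7.47 [0.6288 0.0579 0.3179] F [-0.   0.6 -0.3] M [0.04 0.02 0.03] w0.0126
```

View pics/o1.png

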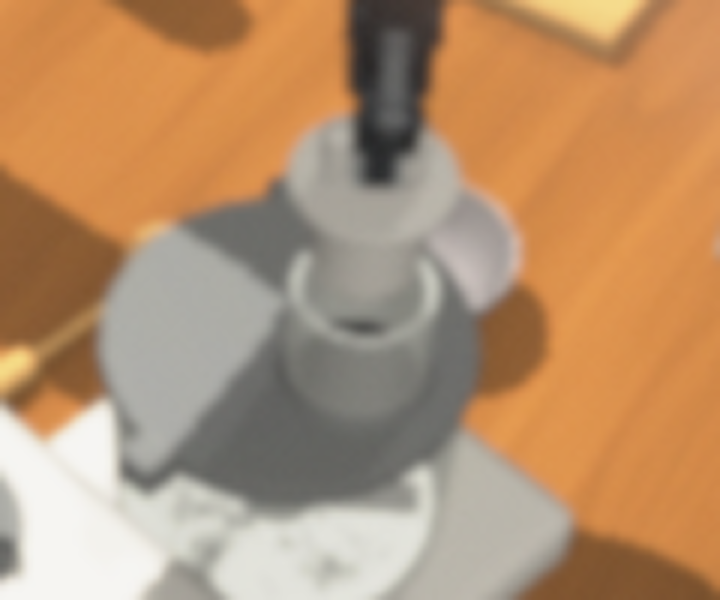

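View pics/o1t.png

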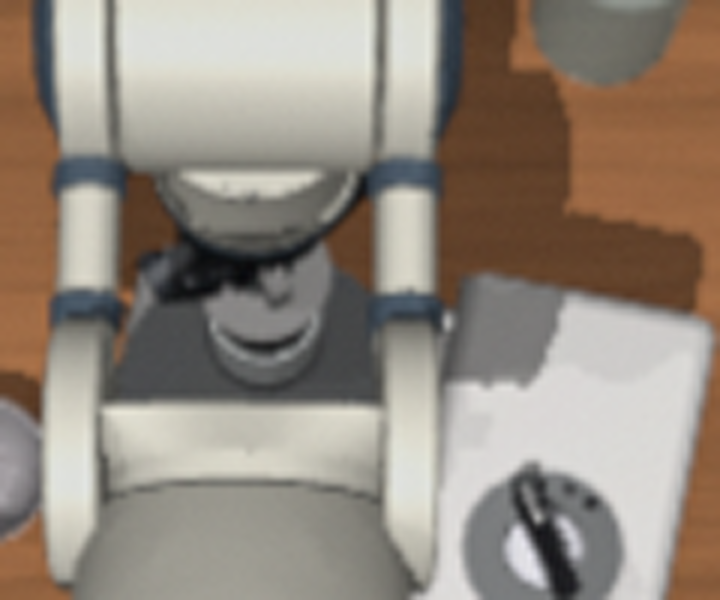

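```bash
python3 - <<'E'
from h import *
c=lambda p:(np.array(p,float)+.5)/6-.5+[310,160]
t=lambda p:(np.array(p,float)+.5)/6-.5+[270,90]
print("flange s",circfit(onz("scene",c([(287,180),(463,182),(300,215),(330,235),(375,246),(425,232),(452,212),(330,122),(300,146),(450,146)]),.3132)))
print("rim s",circfit(onz("scene",c([(286,290),(441,290),(300,320),(325,341),(363,350),(400,342),(428,318),(296,262)]),.24)))
print("rim t",circfit(onz("top",t([(207,306),(325,306),(266,364),(225,350),(307,350),(212,330),(320,330)]),.24)))
print("flange t",circfit(onz("top",t([(203,290),(333,280),(265,343),(225,328),(305,326),(212,310),(322,308)]),.3132)))
E
```

```text
flange s (array([0.62952239, 0.05544974]), np.float64(0.03694719650106185))
rim s (array([0.62953295, 0.05539662]), np.float64(0.033349053283459204))
rim t (array([0.6297268 , 0.05747508]), np.float64(0.03385113543123431))
flange t (array([0.62694601, 0.05627891]), np.float64(0.03505253196523117))
```

The same-view comparison in the scene camera gives flange and rim coaxial within 0.1 mm. The top view is partly hidden and says up to 3 mm, so I'll shift only slightly, insert slowly and watch the force.

```bash
python3 - <<'E'
from h import *
T=[.6296,.0588]
for z in (.3,.292,.284,.276,.266,.258,.253,.2515):
    env.servo_line([*T,z],feed=.06); s=st(z)
    if abs(s["force"]).max()>12: print("stop"); break
E
```

```text
0.3 t8.03 [0.6294 0.0588 0.2996] F [ 0.2  0.  -0.2] M [-0.04  0.06  0.  ] w0.0126
0.292 t8.31 [0.6294 0.0588 0.2916] F [-0.4 -0.3 -0.8] M [ 0.03 -0.04 -0.07] w0.0125
0.284 t8.59 [0.6294 0.0588 0.2835] F [ 0.1 -0.2 -0.6] M [ 0.   -0.01  0.03] w0.0124
0.276 t8.88 [0.6294 0.0588 0.2755] F [ 0.1  0.7 -0.8] M [ 0.   -0.   -0.02] w0.0126
0.266 t9.19 [0.6293 0.0588 0.2655] F [ 0.1 -0.  -1. ] M [ 0.06  0.04 -0.04] w0.0128
0.258 t9.47 [0.6294 0.0588 0.2575] F [-1.  -1.2 -0.9] M [-0.02  0.   -0.04] w0.0129
0.253 t9.72 [0.6294 0.0588 0.2527] F [-0.2  0.3 -0.1] M [-0.02  0.    0.01] w0.0130
0.2515 t9.97 [0.6296 0.0588 0.2515] F [ 0.  -0.2 -0.3] M [-0.03  0.01 -0.  ] w0.0131
```

It went in without contact. Release, rise and check.

```bash
python3 - <<'E'
from h import *
T=[.6296,.0588]
env.gripper_open(); st("open")
env.servo_line([*T,.33],feed=.15)
env.movep([*DI,.26],down(MY+34.4-90)); st("over dial")
pic("scene","p1.png",(310,160,430,260),6); pic("top","p1t.png",(270,110,390,210),6)
E
```

```text
open t10.68 [0.6296 0.0588 0.2515] F [-0.1  0.2  0.1] M [ 0.02 -0.02 -0.  ] w0.0853
over dial t12.24 [ 0.5044 -0.1101  0.2602] F [-0.2  1.  -0.1] M [-0.01 -0.   -0.05] w0.0855
```

View pics/p1.png

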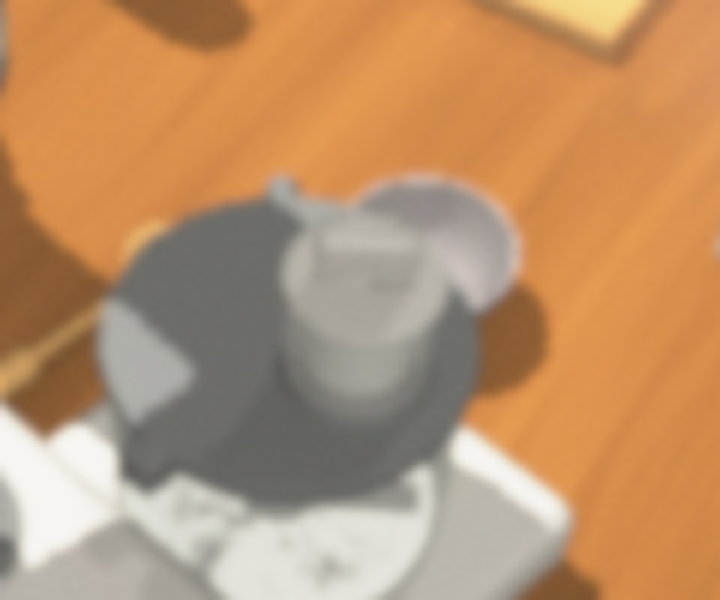

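View pics/p1t.png

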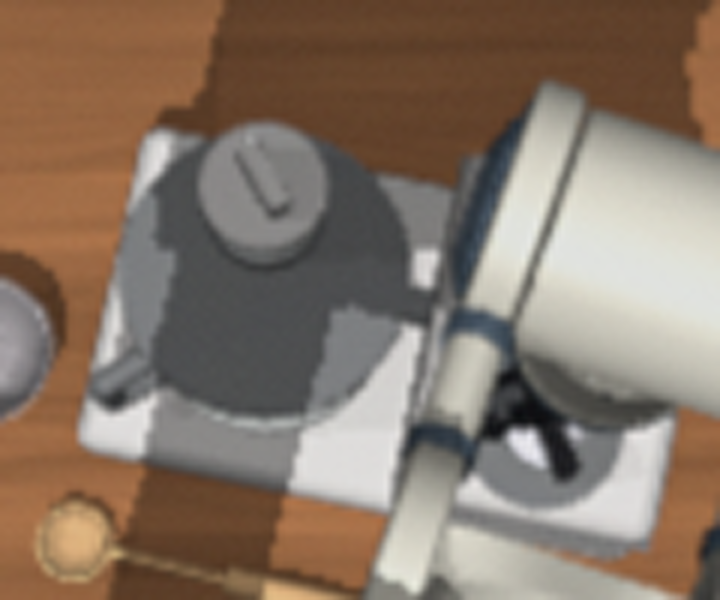

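The flange sits level on the rim at crop (365,280), and the bystanders have not moved. Now grip the wing.

```bash
python3 - <<'E'
from h import *
D=[.5035,-.110]
env.servo_line([*D,.18],feed=.12);s=st("down1")
env.servo_line([*D,.166],feed=.08);s=st("down2")
env.close_gripper(); env.sleep(.2); s=st("closed"); print(s["joint_positions"].round(3))
E
```

```text
down1 t13.16 [ 0.504  -0.11    0.1805] F [-0.1 -0.1  0.1] M [-0.    0.01 -0.01] w0.0850
down2 t13.48 [ 0.5035 -0.11    0.1662] F [ 0.1 -0.2 -0.3] M [ 0.02  0.04 -0.04] w0.0854
closed t14.34 [ 0.5035 -0.1099  0.1663] F [-1.8  1.3  5.7] M [ 0.22  0.25 -0.06] w0.0126
[-0.331  0.421  1.693  0.     1.027  0.835]
```

```bash
python3 - <<'E'
from h import *
D=[.5035,-.110]
for th in (.2,.4,.6,.8,1.0,1.1,1.2,1.21):
    env.movep([*D,.166],down(MY+34.4-90-np.degrees(th))); s=st(th)
    if abs(s["force"]).max()>35: print("stop");break
env.sleep(.3); s=st("end"); print(s["joint_positions"].round(3))
pic("top","d1t.png",(270,110,400,210),6); pic("scene","d1.png",(250,170,430,300),4)
E
```

```text
0.2 t14.66 [ 0.5035 -0.1101  0.1663] F [-1.3  0.5  5.4] M [0.07 0.36 0.09] w0.0126
0.4 t14.97 [ 0.5036 -0.1102  0.1663] F [-1.7 -1.1  5.8] M [-0.13  0.3   0.08] w0.0125
0.6 t15.29 [ 0.5035 -0.1103  0.1663] F [-1.4 -2.7  6.2] M [-0.34  0.36  0.1 ] w0.0126
0.8 t15.61 [ 0.5035 -0.1104  0.1663] F [-1.8 -3.4  4.5] M [-0.61  0.41  0.16] w0.0126
1.0 t15.93 [ 0.5035 -0.1105  0.1663] F [-3.2 -5.3  5. ] M [-0.81  0.49  0.09] w0.0128
1.1 t16.18 [ 0.5035 -0.1106  0.1663] F [-3.3 -4.7  6.1] M [-0.92  0.58  0.1 ] w0.0123
1.2 t16.43 [ 0.5034 -0.1106  0.1663] F [-3.8 -5.5  6.6] M [-0.95  0.6   0.13] w0.0123
1.21 t16.68 [ 0.5034 -0.1106  0.1663] F [-4.2 -5.5  5.5] M [-0.92  0.64  0.16] w0.0127
end t16.98 [ 0.5034 -0.1106  0.1663] F [-4.4 -5.   5.4] M [-0.96  0.67  0.11] w0.0128
[-3.310e-01  4.210e-01  1.693e+00 -1.000e-03  1.027e+00  2.043e+00]
```

View pics/d1.png

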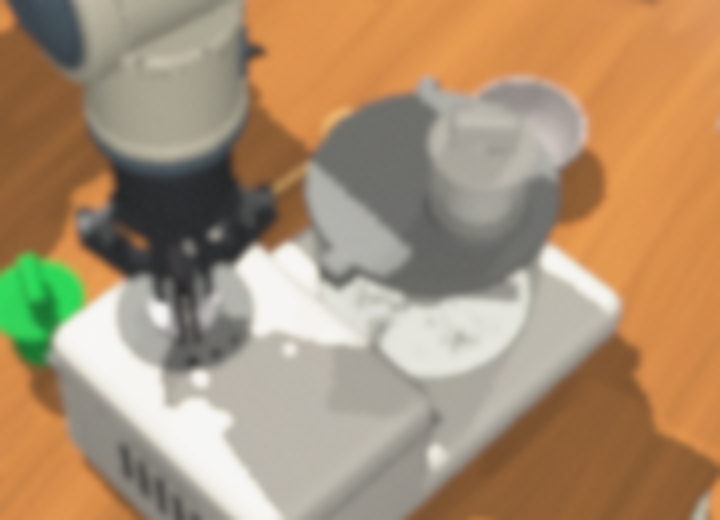

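View pics/d1t.png

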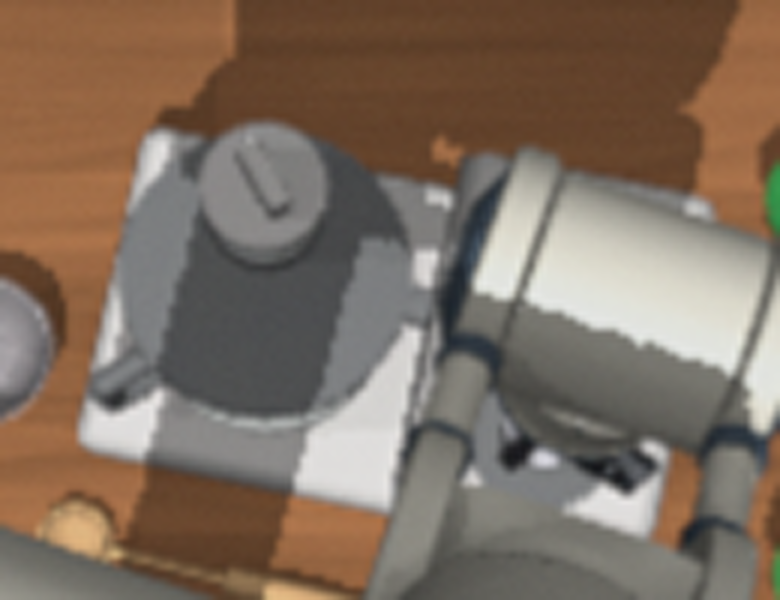

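Torque about the dial (0.11–0.16 N m) matches the spring at the third click, and the pusher is still seated. I'll feel for the end stop at 1.26 to calibrate the angle.

```bash
python3 - <<'E'
from h import *
D=[.5035,-.110]
for th in (1.23,1.25,1.27,1.29,1.31):
    env.movep([*D,.166],down(MY+34.4-90-np.degrees(th))); env.sleep(.15)
    m=np.mean([(env.sleep(.02),read_state()["ft_torque"][2])[1] for _ in range(6)]); s=read_state()
    f=s["force"].round(1); print(th,"Mz %.3f"%m,f,"j6 %.4f"%s["joint_positions"][5],s["t"])
    if m>.3: break
E
```

```text
1.23 Mz 0.154 [-3.3 -4.9  6.3] j6 2.0629 17.575
1.25 Mz 0.165 [-3.9 -6.3  6.5] j6 2.0829 18.075
1.27 Mz 0.163 [-4.5 -4.9  5.4] j6 2.1029 18.575
1.29 Mz 0.621 [-3.7 -5.2  5.8] j6 2.1226 19.075
```

The stop is felt at about 1.275 commanded (offset about 0.015). Back off to the third click, settle and hand in.

```bash
python3 - <<'E'
from h import *
D=[.5035,-.110]
env.movep([*D,.166],down(MY+34.4-90-np.degrees(1.235))); env.sleep(.8)
m=np.mean([(env.sleep(.02),read_state()["ft_torque"][2])[1] for _ in range(8)]); print("Mz",m); st("final")
pic("scene","f1.png",(250,170,430,300),4)
E
```

```text
Mz 0.1638143408931983
final t20.26 [ 0.5034 -0.1106  0.1663] F [-3.  -5.7  5.4] M [-0.98  0.63  0.18] w0.0128
```

View pics/f1.png

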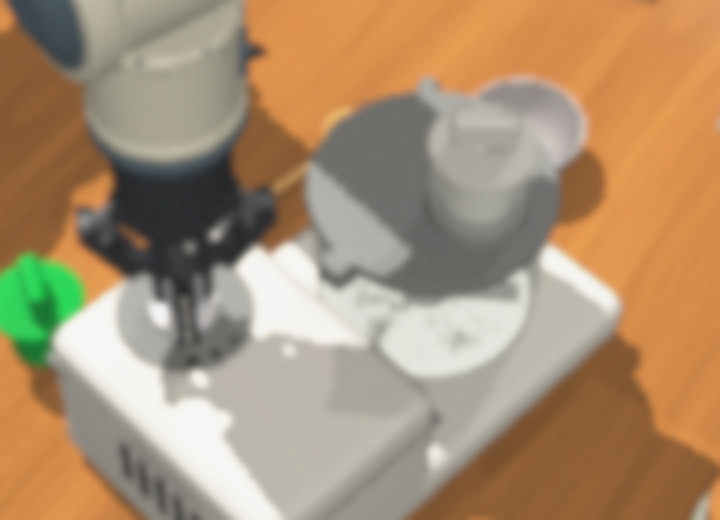

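The wing is held at crop (185,320) and the pusher is home at (485,150).

```bash
python3 -c "
from station import job; print(job.close_job())"
```

```text
the job is handed in; nothing more can be done
None
```

I put the white pusher fully home in the feed tube, then turned the dial clockwise to the third click. I handed the job in at about 20 s with the gripper still holding the wing; no verdict is reported.

**Pusher:** It went in with no contact force beyond sensor noise (about 1 N). Both views after release, and the scene view just before hand-in, show its flange level on the tube's rim.

**Dial:** I felt the end stop at about 1.275 rad commanded, where the torque jumped to 0.62 N m, then backed off. The final angle is about 1.22 rad, taking that stop as 1.26. The holding torque read about 0.16 N m, against the given 0.14 N m spring at the third click. That angle rests on the arm's pose and the felt stop, because the gripper hides the dial's pointer in both views.

**Disagreements:** While the pusher hung over the tube, the partly hidden top view put it up to 3 mm off and the scene view put it about coaxial. I followed the scene view, and the free insertion bore it out. Estimates of the dial's axis differed by 2–4 mm across most fits (one fit of the partly hidden wing was about 8 mm out), which shows as a side force of about 6 N in the hold.

**Bystanders:** Those visible in the pictures looked unmoved, but I did not measure their positions.

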